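# Wind up the grate of the red-knobbed grill by one turn

### The job

Two tabletop charcoal grills stand on the bench, each with a handwheel that raises its grate. On the grill whose wheel has the red knob, wind the wheel clockwise (seen from above): bring the knob forward to the white mark just outside the rim, then carry on through one full turn so that the knob stops at the white mark again, and let go. Leave the wheel with the black knob as it is.

Things in the scene. Friction and masses are not known exactly. Their poses are not given: they have to be found in the camera images.
- red_wheel (a joint): Angle (rad) of the red-knobbed wheel about its fixed upright axis; grows clockwise seen from above and counts past a turn. 0: knob in line with the white mark, before the turn; 6.28: in line again, one full turn later. Starts at -1.0 to -0.3 (knob 17 to 57 degrees short of the mark). Stays where left; takes 2 to 4 N at the knob; a turn lifts the grate 30 mm. Stops at -1.4 and 7.8.
- red_knob (a point): Middle of the upright red plastic knob, 24 mm in diameter, 42 mm tall (21 mm above and below this point), spinning freely on its own upright pin 62 mm out from the wheel's axis. The aluminium wheel is 144 mm across with three spokes; its rim's top lies 29 mm below this point. Nothing on or near either grill is higher than the wheels except the knobs.
- red_hub (a point): Point on the upright axis of the red-knobbed wheel, level with red_knob, 235 mm above the bench; the hub's top is 27 mm below it. The white mark, a 26 x 20 mm white block centred 95 mm from the axis, top 32 mm below this point, is fixed to the grill on the robot's side (world -x, within 17 degrees). The 160 x 220 mm fire box is on the far side.
- black_knob (a point): Middle of the knob of the other grill, which is just the same but with a black knob; its wheel is to be left alone.

How it is judged:
By the outcome, as a careful person would: the job done as asked, in the order asked, and still so for the second after the job is handed in, with the robot touching nothing.
It also fails if it takes over 58 s, if anything falls off the work surface, if the arm or the gripper's body presses on something with over 40 N, if the wrist force passes 120 N, or if a joint passes its speed limit or range.

### The arm

A 7-joint arm with a two-finger parallel gripper is mounted at the origin on the work surface. World frame = base frame: x ahead of the robot, y to its left, z up, the work surface at z = 0. Lengths are in m, angles in rad, forces in N, time in s.
With the tool pointing down it reaches from about 0.425 to 0.875 m from the base axis. Payload 9.9 kg.
Tool frame: the origin (TCP) lies between the finger pads; the fingertips stand 17 mm ahead of it and the grasp point (between the pads) lies 2 mm behind it (r.tcp_to_tips is the distance from the TCP to the fingertips, in m); z points along the fingers, y is the direction in which the jaws open and shut (so a half turn about z gives the same grasp; the last joint's range is limited). The gripper opens to 85 mm and grips with 20 to 120 N. Pads are 22 mm wide; open, the fingers measure 114 mm over their backs; the gripper's body (76 mm by 85 mm) begins 54 mm behind the grasp point. The pads swing forward as they close: fully open they stand 13 mm farther back than shut.
Start: joints at [-1.314, 0.576, 0.025, 1.437, -0.015, 1.129, -0.057], TCP at [0.226, 0.636, 0.248] pointing down, gripper open.
Joint ranges: [-2.76, 2.76], [-0.34, 2.15], [-1.52, 1.57], [0.19, 2.46], [-1.09, 4.23], [0.17, 1.99], [-2.82, 2.82]. Speed limits (rad/s): [2.22, 2.22, 3.01, 3.01, 3.14, 3.14, 3.14].

### API

Orientations are given as a 3x3 rotation matrix whose columns are the frame's x, y, z axes.
In Python, from station import r gives the robot as it stands.
- The arm moves only by the tool send_rows, never from a script. Its argument "moves" is a list of rows, each a list of 3 entries, a list of its own where there are three numbers: the closure, from 0 (fully open) to 1 (shut), then the shift along the tool's x, y, z in cm, then the turn about the tool's z in degrees. In form: [[fingers, [tx, ty, tz], spin], ...]. A call has 1 to 20 rows; each row shifts and turns the commanded pose from where the row before left it, along the tool's axes as they then stand; what a row does not reach is not made up. A row lasts 1/10 s, in which the tool goes at most 50 mm and 8.59 degrees, less where a joint would pass 70% of its speed; a pose out of reach is approached as far as the arm can. A call is refused whole if a number of a shift passes 5 or a number of a turn 8.59, either way. A call with a gripper value outside its range is refused whole. The fingers move at their own pace and stop on an object; the grip force is fixed at half the most. Time passes only in rows, so rows that do not move let the fingers close. It gives the time, the measured TCP pose, the force and the opening at its end, in the units of the state.
- r.get_obs(): the state, without advancing time (a new reading comes with each control period).
- r.read_camera(name): name is "scene" or "top"; returns a dict with "img" (420x560x3 uint8, blue, green, red), "fx", "fy", "cx", "cy" (pixels), "rvec" (rotation vector, rad) and "tvec" (3), from world to camera coordinates, as OpenCV has them. Camera axes: x right, y down, z forward; pixel columns grow to the right and rows downward; lengths in m; the calibration is good to about 2 mm. A picture is of the moment at which its call begins. There is no depth.
- r.job_done(): hands the job in, once; it reports no verdict.
Trained networks look in a picture, given as the dict that the camera call returned (one of the last four; its "shot" number tells which), for a name from the list of things; names that differ only in an ending like _2 or _b are one class to them, and where a whole thing is asked for, a point or a joint stands for the part that bears it (a point fixed in the world has none). Each returns a list of dicts, best first, with "p" (0 to 1); they miss things now and then, are a little off and sometimes report something else, mostly with a low value. They report only what shows in the picture. A call takes as long as a camera call.
- r.find_in(thing, picture): "extent" ([left, top, right, bottom] in pixels, round what is visible of it).
- r.silhouettes(thing, picture): "mask" (420x560 bool, what is visible of it) and "extent" ([left, top, right, bottom] in pixels, round what is visible of it).
The state is a dict: "t": time; "joints": joint angles; "qvel": joint speeds; "tau": joint torques, N m; "position": TCP position; "ee_rot": TCP orientation; "contact_force": force on the tool from outside, world axes, zero at the start; "ft_torque": the same for the moment, N m; "width": finger opening in m.
Only numpy, scipy, OpenCV 4.12 (cv2) and the standard library are available. Lean on these libraries where they do the work, as an engineer would, in place of code of your own. Each camera call takes 0.05 s, during which the arm holds its last target.

## Working session

There is one attempt and no reset: what is moved stays moved. The work goes in short steps, Python scripts to look and compute and a tool call to move; the robot and the scene stay as the last step left them, time stands still between calls to the robot, and variables do not carry over. Pictures are saved under pics/ and viewed, and the job is handed in when it is done.

Besides the shell and the picture viewer there is one more tool, called after "Call:" as a command line: name --argument value ..., lists and objects as JSON in quotes. send_rows: Moves the arm, as the interface text tells. Its arguments: {"type":"object","properties":{"moves":{"type":"array"}},"required":["moves"]}

```bash
mkdir -p pics; ls; python3 - <<'E'
from station import r
import cv2
o=r.get_obs()
print({k:o[k] for k in ('t','position','ee_rot','width','contact_force')}, r.tcp_to_tips)
for n in('scene','top'):
    p=r.read_camera(n); cv2.imwrite(f'pics/{n}0.png',p['img'])
    print(n,p['fx'],p['cx'],p['cy'],p['rvec'],p['tvec'])
    for th in('red_knob','black_knob','red_wheel'):
        print(th,[(d['p'],d['extent']) for d in r.find_in(th,p)[:3]])
E
```

```text
pics
{'t': 0.0, 'position': array([0.22545102, 0.63577459, 0.2474552 ]), 'ee_rot': array([[-9.42518477e-01,  3.34153720e-01, -4.60846979e-04],
       [ 3.34154025e-01,  9.42517158e-01, -1.57942343e-03],
       [-9.34140302e-05, -1.64262964e-03, -9.99998647e-01]]), 'width': 0.0855100689455966, 'contact_force': array([-0.61669746,  0.30294526, -0.21979545])} 0.017
scene 420.4042536063312 275.91386853740255 202.84460839153064 [ 1.03034062  2.34230936 -1.09487815] [ 0.32532944 -0.02085856  1.20439438]
red_knob [(0.82, [303.1, 251.7, 398.8, 344.9])]
black_knob [(0.88, [157.4, 177.8, 229.6, 226.6])]
red_wheel [(0.91, [302.7, 251.7, 394.2, 348.4])]
top 414.7901608966667 276.58756913774147 210.48750739022248 [ 2.17011334 -2.11323608  0.18191431] [-0.02268209  0.51539998  0.94603238]
red_knob [(0.79, [136.3, 148.8, 208.0, 222.8])]
black_knob [(0.76, [332.0, 153.7, 401.4, 225.5])]
red_wheel [(0.65, [137.1, 151.4, 208.3, 222.7])]
```

View pics/scene0.png

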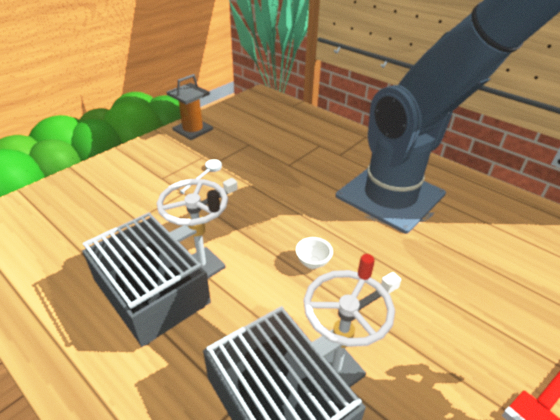

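View pics/top0.png

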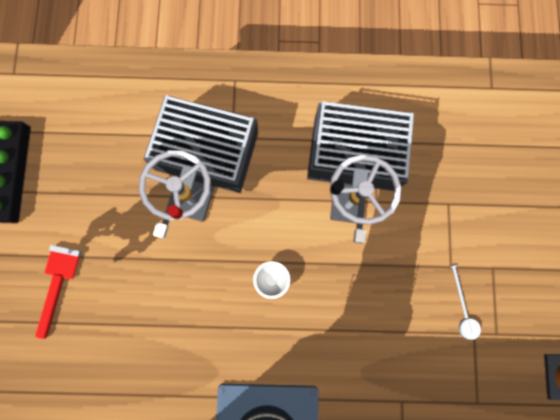

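```bash
cat > h.py <<'E'
import numpy as np, cv2
from station import r
def proj(p,P): return cv2.projectPoints(np.asarray(P,float).reshape(-1,3),p['rvec'],p['tvec'],np.array([[p['fx'],0,p['cx']],[0,p['fy'],p['cy']],[0,0,1.]]),None)[0][:,0]
def back(p,uv,z):
    R=cv2.Rodrigues(p['rvec'])[0]; c=-R.T@np.ravel(p['tvec'])
    d=R.T@np.array([(uv[0]-p['cx'])/p['fx'],(uv[1]-p['cy'])/p['fy'],1]); return c+d*(z-c[2])/d[2]
def red(p,ext):
    h=cv2.cvtColor(p['img'],cv2.COLOR_BGR2HSV); m=((h[...,0]<8)|(h[...,0]>172))&(h[...,1]>180)&(h[...,2]>70)
    k=np.zeros_like(m); x0,y0,x1,y1=[int(v) for v in ext]; k[y0-12:y1+12,x0-12:x1+12]=1
    m&=k; ys,xs=np.nonzero(m); return m,xs,ys
E
python3 - <<'E'
from h import *
from scipy.optimize import least_squares
P={n:r.read_camera(n) for n in('scene','top')}
for n,p in P.items():
    s=r.silhouettes('red_wheel',p)[0]; m=s['mask']
    e=s['extent']; print(n,s['p'],e)
    rm,xs,ys=red(p,e); print('red',xs.min(),xs.max(),ys.min(),ys.max(),xs.mean(),ys.mean(),len(xs))
    print(' knob back z.235',back(p,(xs.mean(),ys.mean()),.235))
    v=p['img'].copy(); v[m]=(0,255,0); v[rm]=(255,0,0)
    cv2.imwrite(f'pics/m_{n}.png',cv2.resize(v[int(e[1])-30:int(e[3])+30,int(e[0])-40:int(e[2])+40],None,fx=4,fy=4,interpolation=0))
    # rim fit : mask minus red -> hull ellipse
    mm=(m&~cv2.dilate(rm.astype(np.uint8),np.ones((5,5))).astype(bool)).astype(np.uint8)
    ys,xs=np.nonzero(mm); hull=cv2.convexHull(np.c_[xs,ys].astype(np.int32))[:,0]
    def f(c):
        a=np.linspace(0,2*np.pi,361); q=proj(p,np.c_[c[0]+.072*np.cos(a),c[1]+.072*np.sin(a),0*a+.202])
        return np.array([np.min(np.linalg.norm(q-h,axis=1)) for h in hull])
    s=least_squares(f,back(p,hull.mean(0),.2)[:2],loss='soft_l1',diff_step=1e-3); print(' hub',s.x,np.abs(s.fun).mean())
    g=cv2.cvtColor(p['img'],cv2.COLOR_BGR2HSV); 
E
```

```text
scene 0.76 [304.2, 250.3, 395.6, 345.4]
red 359 373 254 278 365.9732824427481 265.5458015267176 262
 knob back z.235 [0.47807363 0.18722093 0.235     ]
 hub [0.53863039 0.19854046] 0.7690603654106279
top 0.98 [139.5, 149.1, 208.9, 221.5]
red 168 181 205 217 174.16666666666666 211.25 120
 knob back z.235 [0.47765843 0.18711491 0.235     ]
 hub [0.53732792 0.19931413] 0.5717310247372178
```

```bash
python3 - <<'E'
from h import *
for n,b in(('scene',(375,265,410,300)),('top',(145,218,175,245))):
    p=r.read_camera(n); h=cv2.cvtColor(p['img'],cv2.COLOR_BGR2HSV)
    x0,y0,x1,y1=b; m=np.zeros(h.shape[:2],bool); m[y0:y1,x0:x1]=((h[...,1]<50)&(h[...,2]>150))[y0:y1,x0:x1]
    k,l,st,c=cv2.connectedComponentsWithStats(m.astype(np.uint8)); i=1+np.argmax(st[1:,4]); print(n,st[i],c[i],back(p,c[i],.200))
    q=[back(p,cc,.203)[:2] for cc in cv2.boxPoints(cv2.minAreaRect(np.argwhere(l==i)[:,::-1].astype(np.int32)))]; print(np.round(q,4))
    v=p['img'].copy(); 
    hub=np.array([.538,.199]); 
    for a in np.linspace(0,6.28,60): cv2.circle(v,tuple(int(t) for t in proj(p,[*(hub+.072*np.array([np.cos(a),np.sin(a)])),.204])[0]),0,(255,0,255),-1)
    for a in (hub,): cv2.circle(v,tuple(int(t) for t in proj(p,[*a,.208])[0]),1,(0,255,0),-1)
    w=v[230:370,280:430] if n=='scene' else v[130:260,110:240]
    cv2.imwrite(f'pics/z_{n}.png',cv2.resize(w,None,fx=4,fy=4,interpolation=0))
E
```

```text
scene [375 272  26  28 432] [387.73842593 284.78009259] [0.45923335 0.22370236 0.2       ]
[[0.48   0.204 ]
 [0.4248 0.2081]
 [0.4412 0.2468]
 [0.4935 0.2413]]
top [153 223  15  15 168] [159.86904762 229.92857143] [0.44498881 0.22129093 0.2       ]
[[0.4345 0.2357]
 [0.462  0.2287]
 [0.455  0.2058]
 [0.4276 0.2129]]
```

View pics/z_scene.png

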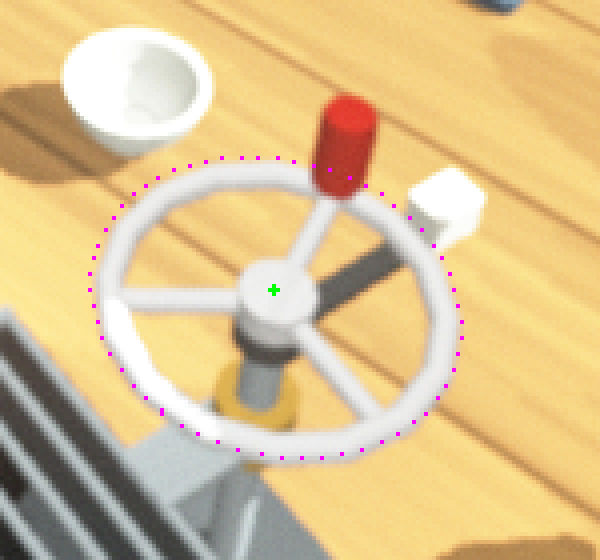

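View pics/z_top.png

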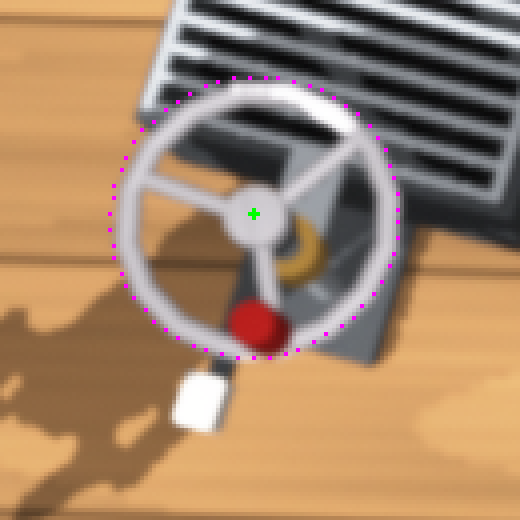

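Call:
send_rows --moves '[[0,[0,0,-2],0],[0,[0,0,-3],0],[0,[0,0,-3],0],[0,[0,0,-1.5],0],[0,[-1,-1,0],0],[0,[-2.5,-2.2,0],0],[0,[-2.5,-2.2,0],0],[0,[-2.5,-2.2,0],0],[0,[-2.5,-2.2,0],0],[0,[-2.5,-2.2,0],0],[0,[-2.5,-2.2,0],0],[0,[-2.5,-2.2,0],0],[0,[-2.5,-2.2,0],0],[0,[-2.5,-2.2,0],0],[0,[-2.5,-2.2,0],0],[0,[-2.5,-2.2,0],0],[0,[-2.5,-2.2,0],0],[0,[-2.5,-2.2,0],0],[0,[-2.5,-2.2,0],0],[0,[-1.5,-1.3,0],0]]'

```text
t: 2.7
position: [0.4695, 0.1961, 0.3436]
ee_rot: [[-0.942, 0.337, 0.001], [0.337, 0.942, -0.0], [-0.001, -0.0, -1.0]]
contact_force: [-0.9, -0.3, -0.6]
width: 0.0853
```

```bash
python3 - <<'E'
from h import *
o=r.get_obs(); d=np.array([.478,.187,.235])-o['position']; print(o['t'],o['position'],np.round(o['ee_rot'],3).tolist(),o['contact_force'],'tool cm',100*o['ee_rot'].T@d,o['joints'])
p=r.read_camera('scene')
cc=back(p,(392,277.5),.203); print(cc)
cv2.imwrite('pics/s1.png',p['img'])
E
```

```text
2.7 [0.46951089 0.19612416 0.34361265] [[-0.942, 0.337, 0.001], [0.337, 0.942, -0.0], [-0.001, -0.0, -1.0]] [-0.88284249 -0.29724893 -0.62256025] tool cm [-1.09589593 -0.57132803 10.86245002] [-0.63455848  0.25132933  0.19182279  1.71574948 -0.05043769  1.1788084
  0.79785183]
[0.44321128 0.2217818  0.203     ]
```

Call:
send_rows --moves '[[0,[-1.1,-0.6,1],0],[0,[0,0,2.5],0],[0,[0,0,2.5],0],[0,[0,0,2.5],0],[0,[0,0,1.5],0],[0,[0,0,0.8],0],[0,[0,0,0],0],[0,[0,0,0],0]]'

```text
t: 3.55
position: [0.477, 0.1899, 0.2357]
ee_rot: [[-0.943, 0.334, 0.0], [0.334, 0.943, 0.0], [-0.0, 0.0, -1.0]]
contact_force: [-0.0, 0.4, -0.0]
width: 0.0853
```

```bash
python3 - <<'E'
from h import *
o=r.get_obs(); print(o['position'],o['contact_force'])
a=r.read_camera('scene')['img'][190:400,230:480];cv2.imwrite('pics/s2.png',cv2.resize(a,None,fx=3,fy=2.8))
E
```

```text
[0.47701681 0.18986737 0.23565873] [-0.01703456  0.3570109  -0.04602077]
```

View pics/s2.png

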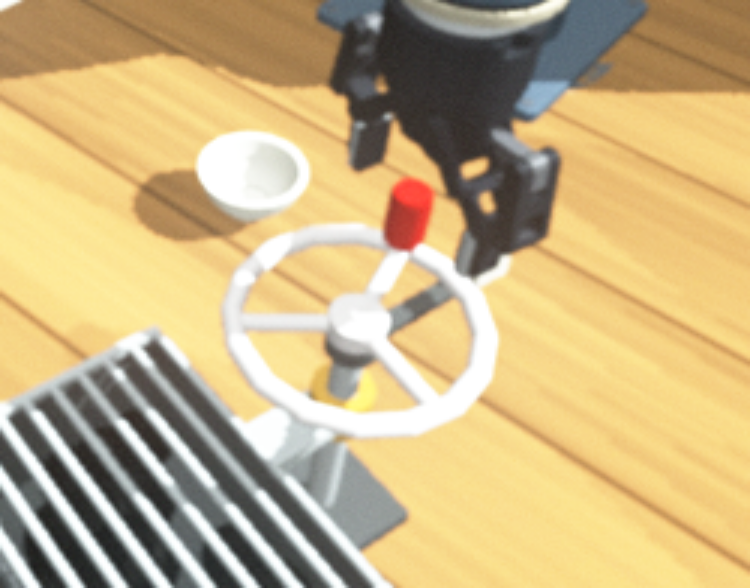

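Call:
send_rows --moves '[[0,[-0.2,-0.25,0],0],[0,[0,0,0],0],[0.5,[0,0,0],0],[0.7,[0,0,0],0],[1,[0,0,0],0],[1,[0,0,0],0],[1,[0,0,0],0],[1,[0,0,0],0],[1,[0,0,0],0],[1,[0,0,0],0]]'

```text
t: 4.6
position: [0.4778, 0.1866, 0.2355]
ee_rot: [[-0.942, 0.334, 0.0], [0.334, 0.942, 0.0], [-0.0, 0.0, -1.0]]
contact_force: [-1.3, -0.9, 4.5]
width: 0.0226
```

```bash
cat > st.py <<'E'
from h import *
o=r.get_obs(); print(o['t'],np.round(o['position'],4),np.round(o['contact_force'],1),o['width'], np.round(o['joints'],2))
hub=np.array([.538,.199]); d=o['position'][:2]-hub; ph=np.degrees(np.arctan2(d[1],d[0]))%360; print('r',np.hypot(*d),'phi',ph,'angle to mark',(166.6-ph))
E
python3 st.py
```

```text
4.6 [0.4778 0.1866 0.2355] [-1.3 -0.9  4.5] 0.022630947446264378 [-0.59  0.35  0.18  1.88 -0.08  0.91  0.85]
r 0.061437530666031165 phi 191.682569658649 angle to mark -25.082569658648993
```

```bash
cat > arc.py <<'E'
import sys
from h import *
def go(start,phis,hub,rad=.062,R=None):
    o=r.get_obs(); R=o['ee_rot']; hub=np.array(hub)
    cum=np.zeros(2); rows=[]
    for ph in phis:
        a=np.radians(ph); t=hub+rad*np.array([np.cos(a),np.sin(a)])
        w=np.append(t-np.array(start),0); g=(R.T@w)[:2]*100
        s=np.round((g-cum)/.05)*.05; cum+=s; rows.append([1,[round(s[0],2),round(s[1],2),0],0])
    print(rows); print('end target',t)
if __name__=='__main__':
    a,b,n=map(float,sys.argv[1:4]); hub=eval(sys.argv[4]); st=eval(sys.argv[5]) if len(sys.argv)>5 else r.get_obs()['position'][:2]
    go(st,np.linspace(a,b,int(n)+1)[1:],hub)
E
python3 arc.py 191.7 166.6 8 .538,.199
```

```text
[[1, [np.float64(0.2), np.float64(0.25), 0], 0], [1, [np.float64(0.15), np.float64(0.3), 0], 0], [1, [np.float64(0.15), np.float64(0.35), 0], 0], [1, [np.float64(0.1), np.float64(0.3), 0], 0], [1, [np.float64(0.1), np.float64(0.3), 0], 0], [1, [np.float64(0.1), np.float64(0.35), 0], 0], [1, [np.float64(0.05), np.float64(0.35), 0], 0], [1, [np.float64(0.05), np.float64(0.3), 0], 0]]
end target [0.4776879  0.21336837]
```

Call:
send_rows --moves '[[1,[0.2,0.25,0],0],[1,[0.15,0.3,0],0],[1,[0.15,0.35,0],0],[1,[0.1,0.3,0],0],[1,[0.1,0.3,0],0],[1,[0.1,0.35,0],0],[1,[0.05,0.35,0],0],[1,[0.05,0.3,0],0],[1,[0,0,0],0]]'

```text
t: 5.5
position: [0.4782, 0.214, 0.2355]
ee_rot: [[-0.943, 0.334, 0.001], [0.334, 0.943, 0.001], [-0.001, 0.001, -1.0]]
contact_force: [2.1, 0.2, 3.9]
width: 0.0225
```

```bash
sed -i 's/round(s\[\([01]\)\],2)/round(float(s[\1]),2)/g' arc.py; python3 st.py; python3 - <<'E'
from h import *
a=r.read_camera('top')['img'][130:260,110:240];cv2.imwrite('pics/t3.png',cv2.resize(a,None,fx=4,fy=4))
a=r.read_camera('scene')['img'][190:400,230:480];cv2.imwrite('pics/s3.png',cv2.resize(a,None,fx=3,fy=2.8))
E
python3 arc.py 166.6 76.6 20 .538,.199
```

```text
5.5 [0.4782 0.214  0.2355] [2.1 0.2 3.9] 0.022536589242860217 [-0.64  0.37  0.17  1.86 -0.08  0.92  0.81]
r 0.061667736828467275 phi 165.96855300420975 angle to mark 0.6314469957902418
[[1, [0.05, 0.4, 0], 0], [1, [0.0, 0.5, 0], 0], [1, [-0.05, 0.5, 0], 0], [1, [-0.05, 0.45, 0], 0], [1, [-0.15, 0.5, 0], 0], [1, [-0.15, 0.45, 0], 0], [1, [-0.2, 0.45, 0], 0], [1, [-0.2, 0.45, 0], 0], [1, [-0.3, 0.4, 0], 0], [1, [-0.25, 0.4, 0], 0], [1, [-0.35, 0.35, 0], 0], [1, [-0.35, 0.35, 0], 0], [1, [-0.35, 0.3, 0], 0], [1, [-0.4, 0.3, 0], 0], [1, [-0.4, 0.25, 0], 0], [1, [-0.45, 0.2, 0], 0], [1, [-0.45, 0.2, 0], 0], [1, [-0.5, 0.15, 0], 0], [1, [-0.45, 0.1, 0], 0], [1, [-0.5, 0.05, 0], 0]]
end target [0.55236837 0.2593121 ]
```

View pics/t3.png

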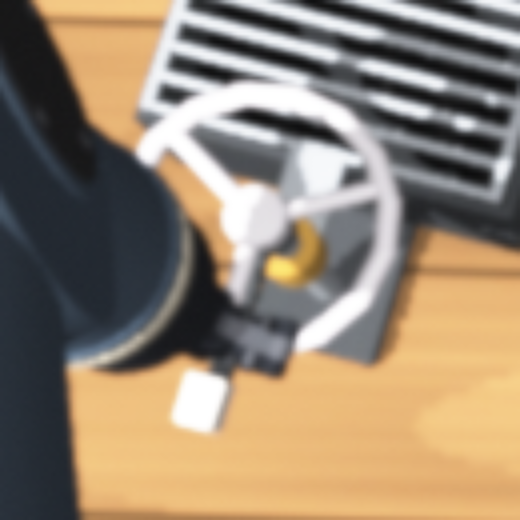

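View pics/s3.png

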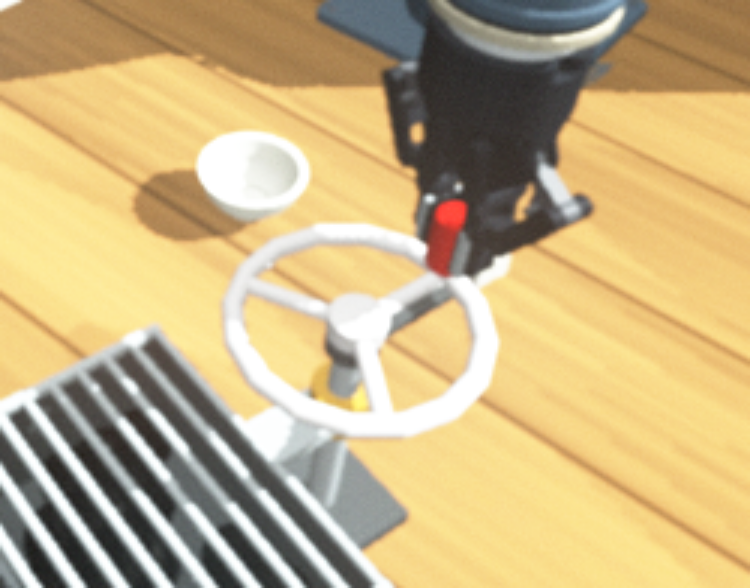

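Call:
send_rows --moves '[[1,[0.05,0.4,0],0],[1,[0.0,0.5,0],0],[1,[-0.05,0.5,0],0],[1,[-0.05,0.45,0],0],[1,[-0.15,0.5,0],0],[1,[-0.15,0.45,0],0],[1,[-0.2,0.45,0],0],[1,[-0.2,0.45,0],0],[1,[-0.3,0.4,0],0],[1,[-0.25,0.4,0],0],[1,[-0.35,0.35,0],0],[1,[-0.35,0.35,0],0],[1,[-0.35,0.3,0],0],[1,[-0.4,0.3,0],0],[1,[-0.4,0.25,0],0],[1,[-0.45,0.2,0],0],[1,[-0.45,0.2,0],0],[1,[-0.5,0.15,0],0],[1,[-0.45,0.1,0],0],[1,[-0.5,0.05,0],0]]'

```text
t: 7.6
position: [0.5513, 0.26, 0.2355]
ee_rot: [[-0.943, 0.333, -0.001], [0.333, 0.943, 0.002], [0.002, 0.001, -1.0]]
contact_force: [-2.2, 3.0, 7.9]
width: 0.0223
```

```bash
python3 st.py; python3 arc.py 76.6 -13.4 20 .538,.199
```

```text
7.6 [0.5513 0.26   0.2355] [-2.2  3.   7.9] 0.022253199260396626 [-0.62  0.49  0.17  1.64 -0.1   1.01  0.81]
r 0.062395022742094956 phi 77.6832099137006 angle to mark 88.9167900862994
[[1, [-0.6, 0.0, 0], 0], [1, [-0.5, 0.0, 0], 0], [1, [-0.5, -0.05, 0], 0], [1, [-0.45, -0.1, 0], 0], [1, [-0.5, -0.1, 0], 0], [1, [-0.45, -0.15, 0], 0], [1, [-0.45, -0.2, 0], 0], [1, [-0.4, -0.2, 0], 0], [1, [-0.45, -0.3, 0], 0], [1, [-0.35, -0.25, 0], 0], [1, [-0.4, -0.35, 0], 0], [1, [-0.35, -0.35, 0], 0], [1, [-0.3, -0.35, 0], 0], [1, [-0.25, -0.4, 0], 0], [1, [-0.25, -0.45, 0], 0], [1, [-0.25, -0.4, 0], 0], [1, [-0.15, -0.45, 0], 0], [1, [-0.15, -0.5, 0], 0], [1, [-0.1, -0.45, 0], 0], [1, [-0.1, -0.5, 0], 0]]
end target [0.5983121  0.18463163]
```

Call:
send_rows --moves '[[1,[-0.5,0.0,0],0],[1,[-0.5,0.0,0],0],[1,[-0.5,-0.05,0],0],[1,[-0.45,-0.1,0],0],[1,[-0.5,-0.1,0],0],[1,[-0.45,-0.15,0],0],[1,[-0.45,-0.2,0],0],[1,[-0.4,-0.2,0],0],[1,[-0.45,-0.3,0],0],[1,[-0.35,-0.25,0],0],[1,[-0.4,-0.35,0],0],[1,[-0.35,-0.35,0],0],[1,[-0.3,-0.35,0],0],[1,[-0.25,-0.4,0],0],[1,[-0.25,-0.45,0],0],[1,[-0.25,-0.4,0],0],[1,[-0.15,-0.45,0],0],[1,[-0.15,-0.5,0],0],[1,[-0.1,-0.45,0],0],[1,[0,0,0],0]]'

```text
t: 9.6
position: [0.5992, 0.1871, 0.2355]
ee_rot: [[-0.942, 0.335, 0.001], [0.335, 0.942, -0.001], [-0.001, -0.0, -1.0]]
contact_force: [4.1, -1.3, 5.8]
width: 0.0223
```

```bash
python3 st.py; python3 arc.py -9 -99 20 .538,.199
```

```text
9.6 [0.5992 0.1871 0.2355] [ 4.1 -1.3  5.8] 0.02228255401592973 [-0.49  0.52  0.17  1.59 -0.1   1.04  0.95]
r 0.06232701269542548 phi 348.97189555404975 angle to mark -182.37189555404976
[[1, [-0.0, -0.25, 0], 0], [1, [-0.05, -0.5, 0], 0], [1, [0.0, -0.5, 0], 0], [1, [0.05, -0.5, 0], 0], [1, [0.1, -0.45, 0], 0], [1, [0.1, -0.5, 0], 0], [1, [0.15, -0.45, 0], 0], [1, [0.2, -0.45, 0], 0], [1, [0.25, -0.4, 0], 0], [1, [0.25, -0.45, 0], 0], [1, [0.3, -0.35, 0], 0], [1, [0.3, -0.4, 0], 0], [1, [0.35, -0.35, 0], 0], [1, [0.4, -0.3, 0], 0], [1, [0.4, -0.25, 0], 0], [1, [0.4, -0.25, 0], 0], [1, [0.45, -0.25, 0], 0], [1, [0.45, -0.15, 0], 0], [1, [0.45, -0.15, 0], 0], [1, [0.45, -0.1, 0], 0]]
end target [0.52830106 0.13776332]
```

Call:
send_rows --moves '[[1,[0,-0.25,0],0],[1,[-0.05,-0.5,0],0],[1,[0.0,-0.5,0],0],[1,[0.05,-0.5,0],0],[1,[0.1,-0.45,0],0],[1,[0.1,-0.5,0],0],[1,[0.15,-0.45,0],0],[1,[0.2,-0.45,0],0],[1,[0.25,-0.4,0],0],[1,[0.25,-0.45,0],0],[1,[0.3,-0.35,0],0],[1,[0.3,-0.4,0],0],[1,[0.35,-0.35,0],0],[1,[0.4,-0.3,0],0],[1,[0.4,-0.25,0],0],[1,[0.4,-0.25,0],0],[1,[0.45,-0.25,0],0],[1,[0.45,-0.15,0],0],[1,[0.45,-0.15,0],0],[1,[0,0,0],0]]'

```text
t: 11.6
position: [0.532, 0.1377, 0.2354]
ee_rot: [[-0.942, 0.335, -0.001], [0.335, 0.942, -0.001], [0.001, -0.001, -1.0]]
contact_force: [-0.2, -0.6, 7.4]
width: 0.0222
```

```bash
python3 st.py; python3 arc.py -94.5 -175 18 .538,.199
```

```text
11.6 [0.532  0.1377 0.2354] [-0.2 -0.6  7.4] 0.022239530521393876 [-0.46  0.41  0.18  1.79 -0.09  0.95  0.98]
r 0.061556968482970056 phi 264.36535726059094 angle to mark -97.76535726059095
[[1, [0.35, -0.1, 0], 0], [1, [0.45, -0.1, 0], 0], [1, [0.5, -0.0, 0], 0], [1, [0.5, -0.0, 0], 0], [1, [0.45, 0.05, 0], 0], [1, [0.5, 0.05, 0], 0], [1, [0.45, 0.1, 0], 0], [1, [0.45, 0.2, 0], 0], [1, [0.45, 0.15, 0], 0], [1, [0.45, 0.25, 0], 0], [1, [0.4, 0.25, 0], 0], [1, [0.4, 0.3, 0], 0], [1, [0.35, 0.3, 0], 0], [1, [0.35, 0.35, 0], 0], [1, [0.3, 0.35, 0], 0], [1, [0.3, 0.4, 0], 0], [1, [0.25, 0.4, 0], 0], [1, [0.2, 0.45, 0], 0]]
end target [0.47623593 0.19359634]
```

Call:
send_rows --moves '[[1,[0.35,-0.1,0],0],[1,[0.45,-0.1,0],0],[1,[0.5,0,0],0],[1,[0.5,0,0],0],[1,[0.45,0.05,0],0],[1,[0.5,0.05,0],0],[1,[0.45,0.1,0],0],[1,[0.45,0.2,0],0],[1,[0.45,0.15,0],0],[1,[0.45,0.25,0],0],[1,[0.4,0.25,0],0],[1,[0.4,0.3,0],0],[1,[0.35,0.3,0],0],[1,[0.35,0.35,0],0],[1,[0.3,0.35,0],0],[1,[0.3,0.4,0],0],[1,[0.25,0.4,0],0],[1,[0.2,0.45,0],0],[1,[0,0,0],0]]'

```text
t: 13.5
position: [0.4767, 0.1941, 0.2354]
ee_rot: [[-0.943, 0.334, -0.001], [0.334, 0.943, -0.001], [0.001, -0.001, -1.0]]
contact_force: [-0.6, 0.7, 8.2]
width: 0.0226
```

```bash
python3 st.py; python3 arc.py -175 -193.2 5 .538,.199
```

```text
13.5 [0.4767 0.1941 0.2354] [-0.6  0.7  8.2] 0.022553030820438504 [-0.6   0.36  0.16  1.88 -0.07  0.91  0.83]
r 0.06146368705643912 phi 184.53004180838045 angle to mark -17.93004180838045
[[1, [0.2, 0.3, 0], 0], [1, [0.1, 0.35, 0], 0], [1, [0.1, 0.4, 0], 0], [1, [0.1, 0.4, 0], 0], [1, [0.05, 0.35, 0], 0]]
end target [0.47763811 0.21315775]
```

Call:
send_rows --moves '[[1,[0.2,0.3,0],0],[1,[0.1,0.35,0],0],[1,[0.1,0.4,0],0],[1,[0.1,0.4,0],0],[1,[0.05,0.35,0],0],[1,[0,0,0],0],[1,[0,0,0],0],[1,[0,0,0],0]]'

```text
t: 14.3
position: [0.4779, 0.2126, 0.2354]
ee_rot: [[-0.942, 0.334, -0.001], [0.334, 0.942, -0.001], [0.0, -0.001, -1.0]]
contact_force: [1.1, 0.4, 8.4]
width: 0.0225
```

```bash
python3 st.py; python3 - <<'E'
from h import *
for n,b in(('top',(125,140,225,240)),('scene',(290,240,410,360))):
    p=r.read_camera(n); m,xs,ys=red(p,(b[0],b[1],b[2],b[3])); print(n,len(xs))
    if len(xs):print(back(p,(xs.mean(),ys.mean()),.235))
    a=p['img'][b[1]-10:b[3]+10,b[0]-10:b[2]+10];cv2.imwrite(f'pics/{n}4.png',cv2.resize(a,None,fx=4,fy=4))
E
```

```text
14.3 [0.4779 0.2126 0.2354] [1.1 0.4 8.4] 0.022458892518447557 [-0.62  0.37  0.16  1.86 -0.07  0.92  0.8 ]
r 0.061624344065743256 phi 167.2722883495923 angle to mark -0.6722883495922929
top 0
scene 116
[0.47001149 0.20627041 0.235     ]
```

View pics/top4.png

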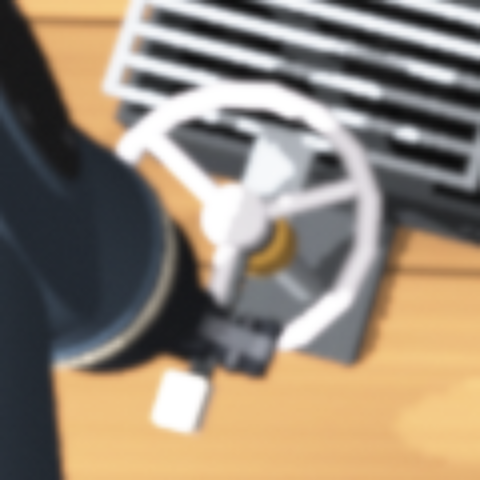

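View pics/scene4.png

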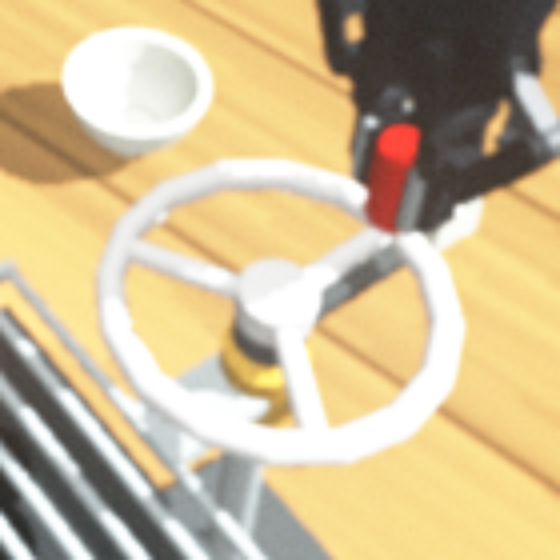

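Call:
send_rows --moves '[[0.5,[0,0,0],0],[0.3,[0,0,0],0],[0,[0,0,0],0],[0,[0,0,0],0],[0,[0,0,0],0],[0,[0,0,0],0],[0,[0,0,0],0],[0,[0,0,0],0],[0,[0,0,-1],0],[0,[0,0,-2],0],[0,[0,0,-2],0],[0,[0,0,-2],0],[0,[0,0,-2],0],[0,[0,0,-2],0],[0,[2,2,0],0],[0,[3,2.5,0],0],[0,[3,2.5,0],0],[0,[3,2.5,0],0],[0,[3,2.5,0],0],[0,[2,1,0],0]]'

```text
t: 16.4
position: [0.3687, 0.392, 0.3459]
ee_rot: [[-0.944, 0.331, -0.0], [0.331, 0.944, 0.001], [0.001, 0.001, -1.0]]
contact_force: [0.6, -0.5, -0.1]
width: 0.0855
```

Call:
send_rows --moves '[[0,[2,2,0],0],[0,[3,2.5,0],0],[0,[3,2.5,0],0],[0,[1,1,0],0],[0,[0,0,0],0]]'

```text
t: 16.9
position: [0.3109, 0.4964, 0.3454]
ee_rot: [[-0.944, 0.331, -0.001], [0.331, 0.944, 0.0], [0.001, 0.0, -1.0]]
contact_force: [0.3, 0.0, 0.6]
width: 0.0853
```

```bash
python3 - <<'E'
from h import *
o=r.get_obs(); print(o['t'],o['position'],o['contact_force'],o['width'])
hub=np.array([.538,.199])
for n,b in(('top',(130,145,220,235)),('scene',(290,240,410,360))):
    p=r.read_camera(n); m,xs,ys=red(p,b); print(n,len(xs))
    if len(xs):
        k=back(p,(xs.mean(),ys.mean()),.235)[:2]; d=k-hub; print(k,np.hypot(*d),np.degrees(np.arctan2(d[1],d[0])))
    cv2.imwrite(f'pics/{n}5.png',p['img'])
E
```

```text
16.9 [0.31093271 0.49637292 0.34540544] [0.30597084 0.01858757 0.60895838] 0.08534398705615515
top 131
[0.47718111 0.21294978] 0.062398182428390764 167.08174587382962
scene 236
[0.47632523 0.21348012] 0.06335180113201627 166.7872864503887
```

View pics/top5.png

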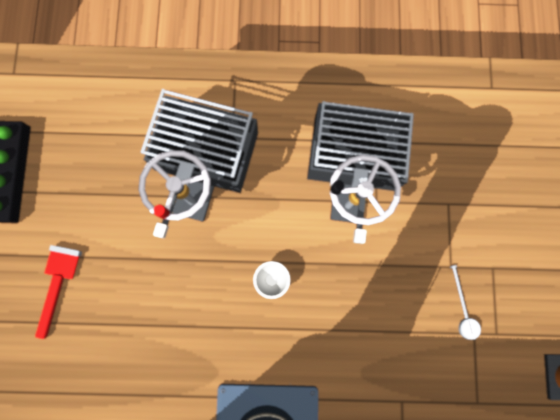

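View pics/scene5.png

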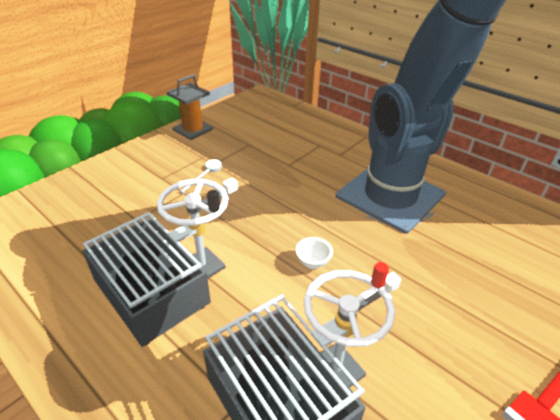

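The red knob (top view 161,211) stands right in line with the white mark (160,230). Its grate is raised, and the black wheel is unchanged. Handing in.

```bash
python3 -c "
from station import r
print(r.job_done())"
```

```text
the job is handed in; nothing more can be done
None
```

The red-knobbed wheel has been wound as asked, and the job is handed in. I gripped the knob and brought it about 25° clockwise to the white mark. I then carried it through one full turn, stopped at the mark again, let go and moved the arm away.

- **Final position:** after letting go, both cameras put the knob at about 167° around the axis. I measured the mark at about 166.6°, so they agree to within roughly half a degree.
- **Grate and other wheel:** the red grill's grate is visibly raised. The black-knobbed wheel looks the same as at the start.
- **Forces and time:** wrist force read at most about 9 N at the end of each move while I held the knob. The robot's clock stood at about 17 s when I handed in.
- **Checks:** no final check failed or disagreed. One earlier knob reading was off by several millimetres because the gripper partly hid the knob, so I ignored it and measured again after letting go.

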